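# Open the child-locked medicine box and hand out the syrup bottle

## Robot

A 6-joint arm with a two-finger parallel gripper is mounted at the origin on the work surface. World frame = base frame: x ahead of the robot, y to its left, z up, the work surface at z = 0. Lengths are in m, angles in rad, forces in N, time in s.
With the tool pointing down it reaches from about 0.35 to 0.975 m from the base axis. Payload 4.9 kg.
Tool frame: the origin (TCP) lies at the very end of the fingers, on their centre line; the grasp point (between the pads) lies 19 mm behind it; x points along the fingers, y is the direction in which the jaws open and shut, and the axes are right-handed (so a half turn about x gives the same grasp; the last joint's range is limited). The gripper opens to 85 mm and grips with 20 to 120 N. Pads are 22 mm wide; open, the fingers measure 114 mm over their backs; the gripper's body (76 mm by 85 mm) begins 54 mm behind the grasp point. The pads swing forward as they close: fully open they stand 13 mm farther back than shut.
Start: joints at [1.214, 0.053, 1.613, -0, 1.476, -0.119], TCP at [0.147, 0.607, 0.21] pointing down, gripper open.
Joint ranges: [-3.01, 3.01], [-1.01, 2.22], [0.06, 2.58], [-1.02, 4.17], [0.09, 2.62], [-3.14, 3.14]. Speed limits (rad/s): [2.57, 2.57, 3.14, 3.14, 3.14, 3.14].

## Interface

Orientations are given as a rotation vector (axis times angle).
In Python, from station import ctrl, get_image, calibration, finish_job, search_frame, cut_out, mark_of gives the robot as it stands. The module is installed in compiled form; this text tells all that it offers.
- The arm moves only by the tool arm_command, never from a script. Its argument "plan" is a list that holds one entry, the list of rows, each a list of 7 numbers: the shift along the tool's x, y, z in m, then the turn, a rotation vector about the tool's x, y, z in degrees, then the finger opening in m, from 0 to 0.0854. A call has 1 to 20 rows; each row shifts and turns the pose as measured when the row begins, along the tool's axes as they then stand; what a row does not reach is not made up. A row lasts 1/12 s, in which the tool goes at most 41.7 mm and 7.16 degrees, less where a joint would pass 70% of its speed; a pose out of reach is approached as far as the arm can. A call with a gripper value outside its range is refused whole. The fingers move at their own pace and stop on an object; "squeeze" is the grip in N (left out, the last holds). Time passes only in rows, so rows that do not move let the fingers close. It gives the time, the measured TCP pose, the force and the opening at its end, in the units of the state.
- ctrl.get_obs(): the state, without advancing time (a new reading comes with each control period).
- get_image(name): name is "side" or "top"; returns the picture (420x560x3 uint8, red, green, blue); there is no depth.
- calibration(name): a dict with "fx", "fy", "cx", "cy" (pixels), "k1" (the pictures are not rectified: a ray, as slopes to the right and down, at radius r is drawn at 1 + k1 r^2 times it, then the intrinsics apply), "cam_to_world" (4x4, takes a point from camera to world coordinates). Camera axes: x right, y down, z forward; pixel columns grow to the right and rows downward; lengths in m; the calibration is good to about 2 mm. A picture is of the moment at which its call begins. calibration takes no time and is no camera call.
- finish_job(): hands the job in, once; it reports no verdict.
Trained networks look in the newest picture that a camera, given by its name, has taken for a name from the list of things; names that differ only in an ending like _2 or _b are one class to them, and where a whole thing is asked for, a point or a joint stands for the part that bears it (a point fixed in the world has none). Each returns a list of dicts, best first, with "conf" (0 to 1); they miss things now and then, are a little off and sometimes report something else, mostly with a low value. They report only what shows in the picture. A call takes as long as a camera call.
- search_frame(camera, thing): "at" ([x, y, z] in m, in the coordinates of the camera as it stood for that picture, good to about 4 mm: the middle of the surface that is visible of it).
- cut_out(camera, thing): "mask" (420x560 bool, what is visible of it).
- mark_of(camera, thing): "at" ([x, y, z] in m, in the coordinates of the camera as it stood for that picture, good to about 4 mm: a listed point, or the origin of a listed thing).
The state is a dict: "t": time; "q": joint angles; "dq": joint speeds; "effort": joint torques, N m; "tool_pos": TCP position; "tool_rot": TCP orientation; "contact_force": force on the tool from outside, world axes, zero at the start; "wrist_torque": the same for the moment, N m; "opening": finger opening in m.
Only numpy, scipy, OpenCV 4.12 (cv2) and the standard library are available. Lean on these libraries where they do the work, as an engineer would, in place of code of your own. Each camera call takes 0.05 s, during which the arm holds its last target. There are 200 camera calls.

## Task

The patient's syrup is in the child-locked medicine box on the desk. Slide the lock tab all the way aside, press the latch button it was blocking so that the lid springs open, then lift out the tall bottle and set it down gently, standing upright on the steel tray. Leave the lid open, the other medicines standing in the box, and the rest of the desk as it is.

Things in the scene. Friction and masses are not known exactly. Their poses are not given: they have to be found in the camera images.
- medicine_box: Grey plastic medicine box screwed to the desk: 250 mm wide (y), 180 deep (x), walls 5 mm thick and 85 high, 119 high with lid. Origin: centre of underside; z up. On its front (-x) a latch ledge, 52 high, x -90 to -160, y -60 to +122, carries button and lock tab. Two full-height dividers make three compartments 77 mm wide, 170 deep, centred at y = -82, 0, +82; inner floor 5 mm above the desk.
- box_lid (a joint): Lid angle, rad: 0 shut, 1.9 open (stop). White frame 34 mm deep with a clear top, hinged on the box's far (+x) upper edge, 85 mm up. Held shut by the button's hook; once released a damped spring swings it open in about 2 s and keeps it so, wholly behind the box's far edge, leaning back, up to 270 mm high. A hand held over it stops it; it goes on when the hand leaves.
- tab_fin (a point): Middle of the top of the lock tab's fin, 106 mm above the desk: an upright aluminium block, 26 mm in the box's x, 14 in its y, free to grasp or push over the top 30 mm. It stands on the latch ledge beside the button, at x = -136, y = +72 mm of the box when locked, with 39 mm free between fin and button pad. Site axes are the box's.
- lock_tab (a joint): Travel of the lock tab along the box's +y (away from the button), m: 0 locked, 0.032 fully aside (stop). Starts anywhere between 0 and 0.005. It stays where it is left and takes about 2 N to slide. Its tongue lies under the pad of the latch button and blocks it until the tab has gone about 0.026.
- button_pad (a point): Middle of the top of the latch button's pad, 84 mm above the desk, at x = -138, y = 0 mm of the box: a ribbed black plate, 42 (box x) by 52 mm (box y), level at rest. It rocks on a pin near the box: pressed straight down here it sinks about 7 mm to its stop (2 N to start, 5 N at the stop) and springs back. Its hook arm, 119 mm high, stands at x = -110 mm and leans out 8 mm when pressed.
- latch_button (a joint): Angle of the latch button, rad: 0 at rest, 0.22 pressed to its stop; the lid is let go at about 0.14 (4 to 5 mm down at the middle of the pad).
- tall_bottle: The tall syrup bottle: amber glass, 44 mm diameter, 105 mm high, white cap of 28 mm diameter over the top 22 mm; 0.12 to 0.24 kg. Origin: centre of its underside; z is its axis. Stands upright in one of the box's three compartments (which one varies); with the lid open its cap sticks out above the box walls (cap from 88 to 110 mm above the desk).
- short_bottle: Short amber bottle in the box, 38 mm diameter, 75 mm high, cap 24 mm. Origin: centre of its underside; z is its axis. To be left standing in its compartment.
- pill_jar: White pill jar in the box, 48 mm diameter, 65 mm high. Origin: centre of its underside; z is its axis. To be left standing in its compartment.
- steel_tray: Shallow stainless tray fixed on the desk, 160 mm (x) by 240 mm (y), rim 20 mm high, walls and floor 3 mm. Origin: centre of its underside.
- tray_free (a point): Point on the tray's floor (3 mm above the desk) at x = 0, y = -50 mm of the tray: middle of its free part, with 55 mm clear all round within the rim. Any place on the tray's floor will do.
- tray_jar: Squat amber jar standing on the tray towards its +y end, 48 mm diameter, 60 mm high. Origin: centre of its underside. Not to be disturbed.
- desk_bottle_a: Small amber bottle on the desk, 36 mm diameter, 72 mm high; origin: centre of its underside. Bystander.
- desk_bottle_b: Small amber bottle on the desk, 36 mm diameter, 72 mm high; origin: centre of its underside. Bystander.
- desk_jar: White jar on the desk, 44 mm diameter, 65 mm high; origin: centre of its underside. Bystander.
- pen_cup: Steel cup on the desk, 72 mm across, 75 mm high; origin: centre of its underside. Bystander.
- dressing_dish: Steel dressing dish on the desk, 100 by 180 mm, 32 mm high; origin: centre of its underside. Bystander.
- tongue_spatula: Spatula, 170 mm long, lying flat on the desk; origin under its middle. Bystander.

How it is judged:
On the way, in this order (a step that is already met when the one before it is completed fails the run):
1. the lock tab is slid aside, clear of the button, while the lid is shut (value of joint lock_tab above 0.026 m and value of joint box_lid below 0.1 rad), for 0.2 s.
2. the latch button is pressed until the hook lets go (value of joint latch_button above 0.1 rad).
3. the lid has sprung open (value of joint box_lid above 1.5 rad), for 0.2 s.
At the end, for the whole second after the job is handed in: The tall bottle stands upright (within 0.1 rad) and still on the floor of the steel tray, released; the lid is open (over 1.5 rad) and the lock tab still aside (over 24 mm); the short bottle and the pill jar stand upright in the box, within 60 mm of where they stood (value of joint lock_tab above 0.024 m and value of joint box_lid above 1.5 rad and x of tall_bottle in the frame of steel_tray between -0.065 and 0.065 m and y of tall_bottle in the frame of steel_tray between -0.105 and 0.105 m and z of tall_bottle in the frame of steel_tray below 0.008 m and angle between each of tall_bottle, short_bottle, pill_jar's own z axis and vertical below 0.1 rad and linear speed of tall_bottle below 0.02 m/s and distance of each of short_bottle, pill_jar from where it was at the start of the episode below 0.06 m); the robot touches nothing.
It fails at once if the tall bottle falls or is knocked: faster than 0.45 m/s while no finger touches it (contact force between the fingers and tall_bottle below 0.05 N and linear speed of tall_bottle above 0.45 m/s).
It fails at once if a bystander on the tray or desk is moved by more than 30 mm (distance of any of tray_jar, desk_bottle_a, desk_bottle_b, desk_jar, pen_cup, dressing_dish, tongue_spatula from where it was at the start of the episode above 0.03 m).
It fails at once if the short bottle or the pill jar is tipped over (angle between any of short_bottle, pill_jar's own z axis and vertical above 0.6 rad).
It also fails if it takes over 58 s, if anything falls off the work surface, if the arm or the gripper's body presses on something with over 40 N, if the wrist force passes 120 N, or if a joint passes its speed limit or range.

## Working session

There is one attempt and no reset: what is moved stays moved. The work goes in short steps, Python scripts to look and compute and a tool call to move; the robot and the scene stay as the last step left them, time stands still between calls to the robot, and variables do not carry over. Pictures are saved under pics/ and viewed, about 8 in all and at most 12, crops included, and the job is handed in when it is done.

Besides the shell and the picture viewer there is one more tool, called after "Call:" as a command line: name --argument value ..., lists and objects as JSON in quotes. arm_command: Moves the arm, as the interface text tells. Its arguments: {"type":"object","properties":{"plan":{"type":"array","items":{"type":"array","items":{"type":"array","items":{"type":"number"}}}},"squeeze":{"type":"number"}},"required":["plan"]}

```bash
mkdir -p pics; cat > h.py <<'E'
import numpy as np, cv2
from scipy.spatial.transform import Rotation as R
from station import *
np.set_printoptions(precision=4,suppress=True)
def w(cam,p):
    T=np.array(calibration(cam)["cam_to_world"]);return T[:3,:3]@np.array(p)+T[:3,3]
def shot(cam,name=None):
    im=get_image(cam)
    if name: cv2.imwrite(f"pics/{name}.png",im[:,:,::-1])
    return im
def proj(cam,P):
    c=calibration(cam);T=np.linalg.inv(np.array(c["cam_to_world"]));p=T[:3,:3]@np.array(P)+T[:3,3]
    s=p[:2]/p[2];s=s*(1+c["k1"]*(s@s));return np.array([c["fx"]*s[0]+c["cx"],c["fy"]*s[1]+c["cy"]])
def marks(cam,things):
    for n in things:
        print(cam,n,[(round(d["conf"],2),w(cam,d["at"]).round(4).tolist()) for d in mark_of(cam,n)[:3]])
def tool(P):  # world target -> tool-frame shift
    o=ctrl.get_obs();return R.from_rotvec(o["tool_rot"]).inv().apply(np.array(P)-o["tool_pos"])
E
python3 - <<'E'
from h import *
o=ctrl.get_obs();print(o["t"],o["tool_pos"],R.from_rotvec(o["tool_rot"]).as_matrix(),o["opening"])
a=shot("top","top0");b=shot("side","side0")
for c in("top","side"): 
    print(c,np.array(calibration(c)["cam_to_world"]))
    marks(c,["medicine_box","tab_fin","button_pad","tall_bottle","short_bottle","pill_jar","steel_tray","tray_free","tray_jar"])
E
```

```text
0.0 [0.147  0.6068 0.209 ] [[-0.0007  0.2356  0.9719]
 [-0.0019  0.9718 -0.2356]
 [-1.     -0.002  -0.0003]] 0.08533256707809769
top [[-0.0079 -0.9949  0.1008  0.4076]
 [-0.9999  0.0072 -0.0076  0.0597]
 [ 0.0069 -0.1009 -0.9949  1.7309]
 [ 0.      0.      0.      1.    ]]
top medicine_box [(0.97, [0.5812, 0.1573, -0.0062])]
top tab_fin [(0.61, [0.4469, 0.0811, 0.1028])]
top button_pad [(0.66, [0.4987, 0.0391, 0.0798])]
top tall_bottle []
top short_bottle [(0.38, [0.5131, -0.1967, 0.0013])]
top pill_jar []
top steel_tray [(0.7, [0.4962, -0.2621, -0.0029]), (0.55, [0.4447, 0.0778, 0.1043])]
top tray_free [(0.74, [0.5009, -0.3168, 0.0006])]
top tray_jar [(0.71, [0.5135, -0.1981, 0.0027])]
side [[ 0.7726  0.3935 -0.4982  1.1276]
 [ 0.6347 -0.4943  0.594  -0.6184]
 [-0.0125 -0.7751 -0.6317  0.7899]
 [ 0.      0.      0.      1.    ]]
side medicine_box [(0.72, [0.5773, 0.1584, -0.0016])]
side tab_fin [(0.36, [0.5054, -0.1936, 0.0042])]
side button_pad [(0.53, [0.7738, -0.023, -0.0001])]
side tall_bottle [(0.28, [0.7249, -0.1236, -0.0029])]
side short_bottle []
side pill_jar []
side steel_tray [(0.67, [0.4933, -0.2604, 0.0014])]
side tray_free [(0.93, [0.5014, -0.3119, 0.0029])]
side tray_jar [(0.9, [0.506, -0.1947, 0.0038]), (0.48, [0.7751, -0.0252, -0.005])]
```

```bash
python3 -c "
import cv2
a=cv2.imread('pics/top0.png');cv2.imwrite('pics/top0z.png',cv2.resize(a,(800,600),interpolation=cv2.INTER_CUBIC))"
```

```text
(no output)
```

View pics/top0z.png

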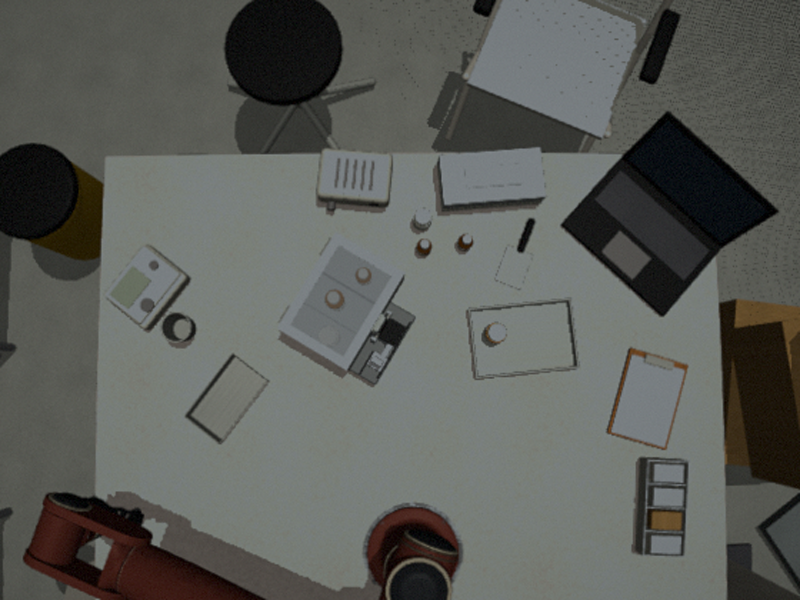

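View pics/side0.png

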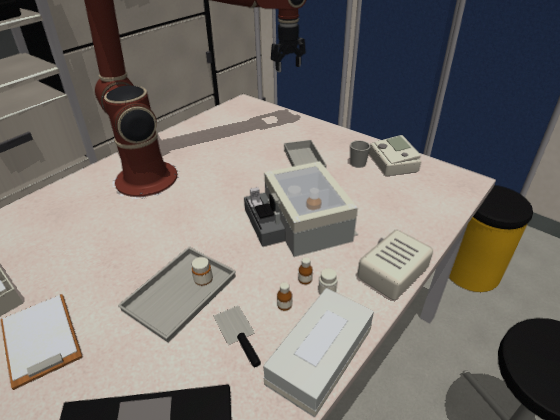

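The top picture shows the box at about (343,305) of 800x600. Its ledge faces lower right, with the fin near (378,355) and the pad near (395,330). There are bottle caps at (363,275) and (334,298), the pill jar at (330,338), and the tray at (523,338) with its jar at the left end. The side picture agrees. Next I refine the box pose.

```bash
cat >> h.py <<'E'
MP={"medicine_box":[0,0,0],"tab_fin":[-.136,.0745,.106],"button_pad":[-.138,0,.084]}
E
python3 - <<'E'
from h import *
from scipy.optimize import least_squares
obs=[]
for k in range(3):
  for c in("top","side"):
    im=shot(c)
    for n in MP:
      for d in mark_of(c,n)[:1]:
        p=w(c,d["at"])
        if abs(p[2]-MP[n][2])<.015: obs.append((n,p)); print(c,n,round(d["conf"],2),p)
def f(x):
  r=R.from_euler("z",x[2])
  return np.concatenate([(r.apply(MP[n])[:2]+x[:2]-p[:2])for n,p in obs])
s=least_squares(f,[.58,.157,.95],loss="soft_l1",f_scale=.003);print(s.x,np.degrees(s.x[2]))
x=s.x
def W(b): return R.from_euler("z",x[2]).apply(b)+[x[0],x[1],0]
im=shot("top")[:,:,::-1].copy()
S=4;u0,v0=190,160
z=cv2.resize(im[v0:v0+120,u0:u0+120],None,fx=S,fy=S,interpolation=cv2.INTER_CUBIC)
z=cv2.convertScaleAbs(z,alpha=1.5)
def poly(P,col):
  q=np.array([(proj("top",W(p))-[u0,v0]+.5)*S for p in P]);cv2.polylines(z,[q.astype(int)],True,col,1)
poly([[-.09,-.125,.119],[.09,-.125,.119],[.09,.125,.119],[-.09,.125,.119]],(0,255,0))
poly([[-.16,-.06,.052],[-.09,-.06,.052],[-.09,.122,.052],[-.16,.122,.052]],(255,255,0))
poly([[-.149,.0675,.106],[-.123,.0675,.106],[-.123,.0815,.106],[-.149,.0815,.106]],(0,0,255))
poly([[-.159,-.026,.084],[-.117,-.026,.084],[-.117,.026,.084],[-.159,.026,.084]],(255,0,255))
cv2.imwrite("pics/ov1.png",z)
E
```

```text
top medicine_box 0.87 [ 0.5801  0.1594 -0.0032]
top tab_fin 0.62 [0.4433 0.0786 0.102 ]
side medicine_box 0.76 [ 0.5785  0.1619 -0.0013]
side tab_fin 0.75 [0.441  0.081  0.1071]
side button_pad 0.58 [0.5082 0.0428 0.0866]
top medicine_box 0.96 [ 0.5824  0.1594 -0.0052]
top tab_fin 0.52 [0.4445 0.08   0.1006]
top button_pad 0.64 [0.4997 0.036  0.0794]
side medicine_box 0.8 [ 0.5808  0.1596 -0.0022]
side tab_fin 0.66 [0.4439 0.0807 0.11  ]
side button_pad 0.66 [0.507  0.0403 0.0866]
top medicine_box 0.88 [ 0.5801  0.1619 -0.0027]
top tab_fin 0.48 [0.4468 0.0797 0.1044]
top button_pad 0.62 [0.499  0.0421 0.0813]
side medicine_box 0.7 [ 0.576   0.1607 -0.0032]
side tab_fin 0.47 [0.4442 0.0798 0.1079]
side button_pad 0.53 [0.5071 0.0417 0.0862]
[0.5781 0.1594 1.0313] 59.09084952091066
```

View pics/ov1.png

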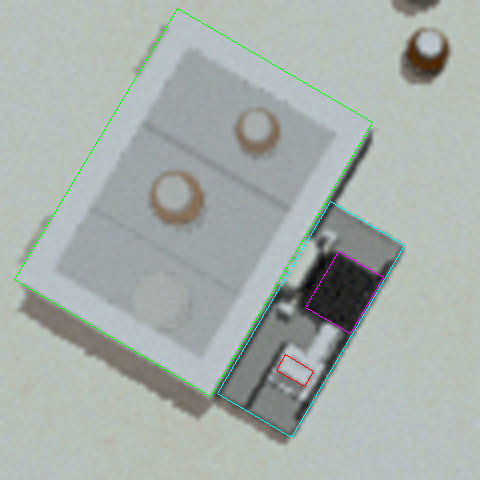

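The overlay fits well at yaw 59.1°. The middle compartment holds the larger-capped (tall) bottle, with its cap at (176,195) in the crop. Next I plan the move above the fin, with the jaws along box y.

```bash
cat >> h.py <<'E'
BX=np.array([.5781,.1594,0]);BY=1.0313
def W(b): return R.from_euler("z",BY).apply(b)+BX
def plan(P,yaw,n,op):
    """rows to world P with tool down, tool-y at heading yaw (deg)"""
    o=ctrl.get_obs();M=R.from_rotvec(o["tool_rot"]);m=M.as_matrix()
    y=np.degrees(yaw);t=R.from_matrix(np.array([[0,np.cos(yaw),np.sin(yaw)],[0,np.sin(yaw),-np.cos(yaw)],[-1,0,0]]))
    d=(np.array(P)-o["tool_pos"])/n; rv=(M.inv()*t).as_rotvec()/n
    print("row step",np.linalg.norm(d),"deg",np.degrees(np.linalg.norm(rv)))
    rows=[]
    for k in range(n):
        rows.append([*np.round(M.inv().apply(d),4),*np.round(np.degrees(rv),2),op]); M=M*R.from_rotvec(rv)
    print([[float(v) for v in r] for r in rows])
E
python3 - <<'E'
from h import *
F=W([-.136,.0745,.106]);print(F)
plan([F[0],F[1],.19],np.radians(59.1-90),17,.04)
E
```

```text
[0.4443 0.081  0.106 ]
row step 0.0355770478424239 deg 6.310275927290541
[[0.0012, -0.026, 0.0243, 6.31, -0.0, 0.0, 0.04], [0.0012, -0.0232, 0.027, 6.31, -0.0, 0.0, 0.04], [0.0012, -0.02, 0.0294, 6.31, -0.0, 0.0, 0.04], [0.0012, -0.0167, 0.0314, 6.31, -0.0, 0.0, 0.04], [0.0012, -0.0131, 0.033, 6.31, -0.0, 0.0, 0.04], [0.0012, -0.0094, 0.0343, 6.31, -0.0, 0.0, 0.04], [0.0012, -0.0056, 0.0351, 6.31, -0.0, 0.0, 0.04], [0.0012, -0.0017, 0.0355, 6.31, -0.0, 0.0, 0.04], [0.0012, 0.0022, 0.0355, 6.31, -0.0, 0.0, 0.04], [0.0012, 0.0061, 0.035, 6.31, -0.0, 0.0, 0.04], [0.0012, 0.0099, 0.0342, 6.31, -0.0, 0.0, 0.04], [0.0012, 0.0136, 0.0329, 6.31, -0.0, 0.0, 0.04], [0.0012, 0.0171, 0.0312, 6.31, -0.0, 0.0, 0.04], [0.0012, 0.0204, 0.0291, 6.31, -0.0, 0.0, 0.04], [0.0012, 0.0235, 0.0267, 6.31, -0.0, 0.0, 0.04], [0.0012, 0.0263, 0.0239, 6.31, -0.0, 0.0, 0.04], [0.0012, 0.0288, 0.0209, 6.31, -0.0, 0.0, 0.04]]
```

Call:
arm_command --plan '[[[0.001,-0.026,0.024,6.3,0,0,0.04],[0.001,-0.023,0.027,6.3,0,0,0.04],[0.001,-0.02,0.029,6.3,0,0,0.04],[0.001,-0.017,0.031,6.3,0,0,0.04],[0.001,-0.013,0.033,6.3,0,0,0.04],[0.001,-0.009,0.034,6.3,0,0,0.04],[0.001,-0.006,0.035,6.3,0,0,0.04],[0.001,-0.002,0.035,6.3,0,0,0.04],[0.001,0.002,0.035,6.3,0,0,0.04],[0.001,0.006,0.035,6.3,0,0,0.04],[0.001,0.01,0.034,6.3,0,0,0.04],[0.001,0.014,0.033,6.3,0,0,0.04],[0.001,0.017,0.031,6.3,0,0,0.04],[0.001,0.02,0.029,6.3,0,0,0.04],[0.001,0.023,0.027,6.3,0,0,0.04],[0.001,0.026,0.024,6.3,0,0,0.04],[0.001,0.029,0.021,6.3,0,0,0.04],[0,0,0,0,0,0,0.04]]]'

```text
t: 3.75
tool_pos: [0.432, 0.0495, 0.1941]
tool_rot: [1.663, 0.843, -1.64]
contact_force: [-0.1, 0.9, 0.3]
opening: 0.0399
```

```bash
python3 - <<'E'
from h import *
F=W([-.136,.0745,.19]);o=ctrl.get_obs();print(o["tool_pos"],F,o["opening"],o["q"])
plan(F,np.radians(59.1-90),6,.04)
E
```

```text
[0.432  0.0495 0.1941] [0.4443 0.081  0.19  ] 0.03988217398869029 [-0.06   -0.4328  2.0607  0.0039  1.5015  0.5643]
row step 0.005672046212499406 deg 0.8232252472141357
[[0.0007, -0.0014, -0.0054, -0.81, -0.09, -0.08, 0.04], [0.0007, -0.0013, -0.0055, -0.81, -0.09, -0.08, 0.04], [0.0007, -0.0013, -0.0055, -0.81, -0.09, -0.08, 0.04], [0.0007, -0.0012, -0.0055, -0.81, -0.09, -0.08, 0.04], [0.0007, -0.0011, -0.0055, -0.81, -0.09, -0.08, 0.04], [0.0007, -0.001, -0.0055, -0.81, -0.09, -0.08, 0.04]]
```

Call:
arm_command --plan '[[[0.001,-0.002,-0.009,-1.3,0,0,0.04],[0.001,-0.002,-0.009,-1.3,0,0,0.04],[0.001,-0.002,-0.008,-1.2,0,0,0.04],[0,0,0,0,0,0,0.04],[0,0,0,0,0,0,0.04]]]'

```text
t: 4.17
tool_pos: [0.4423, 0.0788, 0.1912]
tool_rot: [1.612, 0.896, -1.588]
contact_force: [-0.1, 0.4, 0.2]
opening: 0.0399
```

```bash
python3 - <<'E'
from h import *
F=W([-.136,.0745,.19]);o=ctrl.get_obs();print(o["tool_pos"],F)
plan(F,np.radians(59.1-90),1,.04)
E
```

```text
[0.4423 0.0788 0.1912] [0.4443 0.081  0.19  ]
row step 0.003256714275837464 deg 0.8927555362504561
[[0.0012, 0.0006, -0.003, -0.48, -0.6, -0.45, 0.04]]
```

Call:
arm_command --plan '[[[0.001,0.001,-0.003,-0.5,-0.6,-0.5,0.04],[0.015,0,0,0,0,0,0.04],[0.015,0,0,0,0,0,0.04],[0.015,0,0,0,0,0,0.04],[0.015,0,0,0,0,0,0.04],[0.01,0,0,0,0,0,0.04],[0,0,0,0,0,0,0.04],[0,0,0,0,0,0,0.04]]]'

```text
t: 4.83
tool_pos: [0.4451, 0.0879, 0.1189]
tool_rot: [1.581, 0.915, -1.583]
contact_force: [1.1, -0.0, 0.4]
opening: 0.0399
```

```bash
python3 - <<'E'
from h import *
F=W([-.136,.0745,.081]);o=ctrl.get_obs();print(o["tool_pos"],F)
plan(F,np.radians(59.1-90),1,.04)
shot("top","t2");b=shot("side")
u,v=proj("side",W([-.136,.07,.12])).astype(int);z=b[v-60:v+60,u-80:u+80,::-1]
a=shot("top");u,v=proj("top",W([-.136,.07,.12])).astype(int);y=a[v-60:v+60,u-40:u+40,::-1]
cv2.imwrite("pics/v2.png",cv2.resize(np.hstack([z,y]),None,fx=3.3,fy=3.3,interpolation=cv2.INTER_CUBIC))
E
```

```text
[0.4451 0.0879 0.1189] [0.4443 0.081  0.081 ]
row step 0.038543746123712 deg 1.0239003316739586
[[0.0379, 0.0027, 0.0064, 1.02, 0.05, 0.0, 0.04]]
```

View pics/v2.png

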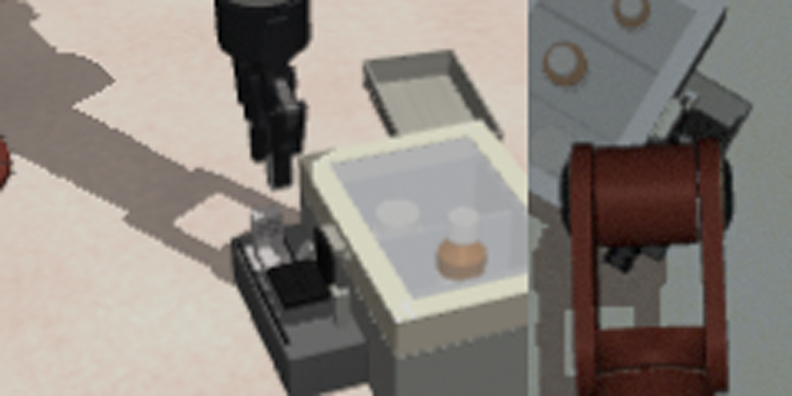

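The side crop shows the fingertips at (280,185), just above the fin at (265,215) and slightly off to one side. That agrees with the 7 mm offset the numbers give.

Call:
arm_command --plan '[[[0,0.001,0.003,0.5,0,0,0.04],[0,0.001,0.002,0.3,0,0,0.04],[0,0,0,0,0,0,0.04],[0,0,0,0,0,0,0.04],[0,0,0,0,0,0,0.04]]]'

```text
t: 5.4
tool_pos: [0.4473, 0.0814, 0.1236]
tool_rot: [1.598, 0.9, -1.586]
contact_force: [0.4, -0.3, 0.3]
opening: 0.0401
```

```bash
python3 - <<'E'
from h import *
F=W([-.136,.0745,.081]);o=ctrl.get_obs();print(o["tool_pos"],F,o["contact_force"])
plan(F,np.radians(59.1-90),1,.04)
E
```

```text
[0.4473 0.0814 0.1236] [0.4443 0.081  0.081 ] [ 0.379  -0.3495  0.2933]
row step 0.04267707210023846 deg 0.45997257862137636
[[0.0425, -0.0026, 0.002, 0.07, -0.2, -0.41, 0.04]]
```

Call:
arm_command --plan '[[[0.01,-0.001,0.001,0,0,-0.2,0.04],[0.01,-0.001,0.001,0,0,-0.2,0.04],[0.01,0,0,0,0,0,0.04],[0.006,0,0,0,0,0,0.04],[0.003,0,0,0,0,0,0.04],[0,0,0,0,0,0,0.04]]]'

```text
t: 5.9
tool_pos: [0.4434, 0.0806, 0.0793]
tool_rot: [1.596, 0.908, -1.594]
contact_force: [0.9, 0.8, -0.6]
opening: 0.0399
```

```bash
python3 - <<'E'
from h import *
F=W([-.136,.0745,.081]);o=ctrl.get_obs();print(o["tool_pos"],F,o["contact_force"])
plan(F,np.radians(59.1-90),1,.04)
E
```

```text
[0.4434 0.0806 0.0793] [0.4443 0.081  0.081 ] [ 0.8805  0.8439 -0.579 ]
row step 0.0019715954013925 deg 0.2014811853569085
[[-0.0017, 0.0006, -0.0008, 0.05, -0.14, 0.13, 0.04]]
```

Well aligned. I close on the fin.

Call:
arm_command --plan '[[[0,0,0,0,0,0,0.005],[0,0,0,0,0,0,0.005],[0,0,0,0,0,0,0.005],[0,0,0,0,0,0,0.005],[0,0,0,0,0,0,0.005],[0,0,0,0,0,0,0.005]]]' --squeeze 20

```text
t: 6.4
tool_pos: [0.4428, 0.0806, 0.0785]
tool_rot: [1.594, 0.908, -1.595]
contact_force: [0.1, -0.2, -1.9]
opening: 0.0128
```

Call:
arm_command --plan '[[[0,-0.004,0,0,0,0,0.005],[0,-0.006,0,0,0,0,0.005],[0,-0.006,0,0,0,0,0.005],[0,-0.005,0,0,0,0,0.005],[0,-0.003,0,0,0,0,0.005],[0,0,0,0,0,0,0.005]]]'

```text
t: 6.9
tool_pos: [0.4208, 0.0939, 0.0785]
tool_rot: [1.596, 0.906, -1.593]
contact_force: [0.9, -1.7, -3.0]
opening: 0.013
```

```bash
python3 - <<'E'
from h import *
o=ctrl.get_obs();print(o["tool_pos"],R.from_euler("z",-BY).apply(o["tool_pos"]-BX),o["contact_force"],o["opening"])
F=W([-.136,.1035,.0785]);plan(F,np.radians(59.1-90),1,.04)
E
```

```text
[0.4208 0.0939 0.0785] [-0.137   0.1013  0.0785] [ 0.9394 -1.6965 -3.0107] 0.012999866812615734
row step 0.0023792252692949956 deg 0.15597331706831477
[[-0.0, -0.0022, -0.001, 0.04, -0.14, 0.04, 0.04]]
```

Moved 25.7 mm so far. I push on in small steps to feel for the stop.

Call:
arm_command --plan '[[[0,-0.003,0,0,0,0,0.005],[0,-0.003,0,0,0,0,0.005],[0,-0.003,0,0,0,0,0.005],[0,-0.003,0,0,0,0,0.005]]]'

```text
t: 7.23
tool_pos: [0.4166, 0.0964, 0.0786]
tool_rot: [1.602, 0.886, -1.575]
contact_force: [14.5, -6.7, -12.9]
opening: 0.0131
```

```bash
python3 - <<'E'
from h import *
o=ctrl.get_obs();print(o["tool_pos"],R.from_euler("z",-BY).apply(o["tool_pos"]-BX),o["contact_force"],o["opening"])
E
```

```text
[0.4166 0.0964 0.0786] [-0.137   0.1061  0.0786] [ 14.496   -6.6852 -12.8681] 0.013108902713697355
```

Contact at the stop: the 16 N reaction points along −box y. I release and rise.

Call:
arm_command --plan '[[[0,0.001,0,0,0,0,0.005],[0,0,0,0,0,0,0.035],[0,0,0,0,0,0,0.035],[0,0,0,0,0,0,0.035],[0,0,0,0,0,0,0.035],[-0.01,0,0,0,0,0,0.035],[-0.02,0,0,0,0,0,0.035],[-0.02,0,0,0,0,0,0.035],[-0.01,0,0,0,0,0,0.035],[0,0,0,0,0,0,0],[0,0,0,0,0,0,0],[0,0,0,0,0,0,0]]]'

```text
t: 8.23
tool_pos: [0.4157, 0.0974, 0.145]
tool_rot: [1.603, 0.887, -1.574]
contact_force: [0.3, -0.1, 0.3]
opening: 0.0002
```

```bash
python3 - <<'E'
from h import *
o=ctrl.get_obs();print(o["tool_pos"],o["contact_force"],o["opening"])
b=shot("side");marks("side",["tab_fin","button_pad"]);print(W([-.136,.104,.106]))
plan(W([-.142,0,.115]),np.radians(59.1-90),12,0)
E
```

```text
[0.4157 0.0974 0.145 ] [ 0.3386 -0.1359  0.2555] 0.00024126984587300246
side tab_fin [(0.53, [0.417, 0.0966, 0.1109]), (0.15, [0.4894, -0.2581, 0.0032])]
side button_pad [(0.63, [0.5036, 0.0395, 0.087])]
[0.419  0.0961 0.106 ]
row step 0.00933023869629391 deg 0.10035090408997012
[[0.0026, 0.009, 0.0004, 0.01, -0.02, -0.1, 0.0], [0.0026, 0.009, 0.0004, 0.01, -0.02, -0.1, 0.0], [0.0026, 0.009, 0.0004, 0.01, -0.02, -0.1, 0.0], [0.0025, 0.009, 0.0004, 0.01, -0.02, -0.1, 0.0], [0.0025, 0.009, 0.0004, 0.01, -0.02, -0.1, 0.0], [0.0025, 0.009, 0.0004, 0.01, -0.02, -0.1, 0.0], [0.0025, 0.009, 0.0004, 0.01, -0.02, -0.1, 0.0], [0.0025, 0.009, 0.0004, 0.01, -0.02, -0.1, 0.0], [0.0025, 0.009, 0.0004, 0.01, -0.02, -0.1, 0.0], [0.0025, 0.009, 0.0004, 0.01, -0.02, -0.1, 0.0], [0.0024, 0.009, 0.0004, 0.01, -0.02, -0.1, 0.0], [0.0024, 0.009, 0.0004, 0.01, -0.02, -0.1, 0.0]]
```

Call:
arm_command --plan '[[[0.002,0.009,0,0,0,-0.1,0],[0.002,0.012,0.001,0,0,-0.1,0],[0.002,0.012,0,0,0,-0.1,0],[0.002,0.012,0.001,0,0,-0.1,0],[0.002,0.012,0,0,0,-0.1,0],[0.002,0.012,0.001,0,0,-0.1,0],[0.002,0.012,0,0,0,-0.1,0],[0.002,0.012,0.001,0,0,-0.1,0],[0.002,0.006,0,0,0,-0.1,0],[0,0,0,0,0,0,0],[0,0,0,0,0,0,0]]]'

```text
t: 9.3
tool_pos: [0.5006, 0.0373, 0.1147]
tool_rot: [1.588, 0.912, -1.602]
contact_force: [0.2, -0.1, -0.4]
opening: -0.0004
```

```bash
python3 - <<'E'
from h import *
o=ctrl.get_obs();print(o["tool_pos"],o["contact_force"],o["opening"])
plan(W([-.142,0,.086]),np.radians(59.1-90),1,0)
E
```

```text
[0.5006 0.0373 0.1147] [ 0.1797 -0.0632 -0.4185] -0.00036791873357403085
row step 0.029101129009014487 deg 0.5941160355208047
[[0.0287, 0.004, -0.0026, 0.09, 0.22, 0.55, 0.0]]
```

Call:
arm_command --plan '[[[0.006,0.002,-0.001,0,0.1,0.2,0],[0.007,0.001,-0.001,0,0.1,0.2,0],[0.006,0,0,0,0,0,0],[0.004,0,0,0,0,0,0],[0,0,0,0,0,0,0],[0,0,0,0,0,0,0]]]'

```text
t: 9.8
tool_pos: [0.5021, 0.0389, 0.0879]
tool_rot: [1.59, 0.91, -1.595]
contact_force: [0.1, -0.4, -0.2]
opening: 0.0005
```

```bash
python3 - <<'E'
from h import *
o=ctrl.get_obs();print(o["tool_pos"],o["contact_force"],o["opening"])
plan(W([-.142,0,.078]),np.radians(59.1-90),1,0)
E
```

```text
[0.5021 0.0389 0.0879] [ 0.1471 -0.3694 -0.2195] 0.000473444610178534
row step 0.010461262125709978 deg 0.31295525912964706
[[0.0099, 0.0033, -0.0004, 0.2, 0.04, 0.24, 0.0]]
```

Call:
arm_command --plan '[[[0.004,0.001,0,0,0,0,0],[0.004,0.001,0,0,0,0,0],[0.003,0,0,0,0,0,0],[0.002,0,0,0,0,0,0],[0.001,0,0,0,0,0,0]]]'

```text
t: 10.22
tool_pos: [0.5044, 0.0381, 0.0734]
tool_rot: [1.591, 0.909, -1.593]
contact_force: [-0.1, 0.6, 0.4]
opening: -0.0003
```

```bash
python3 - <<'E'
from h import *
o=ctrl.get_obs();print(o["tool_pos"],o["contact_force"],o["opening"])
b=shot("side");cv2.imwrite("pics/v3.png",cv2.resize(b[130:280,200:400,::-1],None,fx=3,fy=3,interpolation=cv2.INTER_CUBIC))
E
```

```text
[0.5044 0.0381 0.0734] [-0.0839  0.6397  0.3654] -0.0002609417866306384
```

View pics/v3.png

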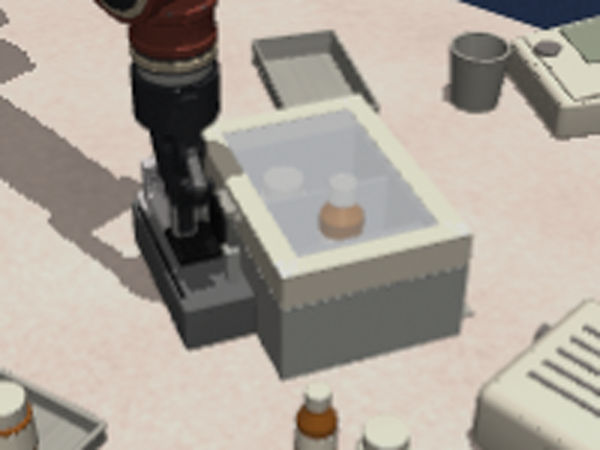

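The side crop shows the closed fingertips over the black pad at (187,235), with the lid still shut. I hold for a moment and read again.

Call:
arm_command --plan '[[[0,0,0,0,0,0,0],[0,0,0,0,0,0,0]]]'

```text
t: 10.43
tool_pos: [0.5043, 0.038, 0.0732]
tool_rot: [1.591, 0.909, -1.594]
contact_force: [-0.3, 0.3, 0.5]
opening: -0.0001
```

```bash
python3 - <<'E'
from h import *
o=ctrl.get_obs();print(o["t"],o["tool_pos"],o["contact_force"],o["opening"])
b=shot("side");marks("side",["button_pad","tab_fin"])
z=b[165:235,235:305,::-1].copy();z=cv2.resize(z,None,fx=8,fy=8,interpolation=cv2.INTER_CUBIC)
def dot(P,c):
  q=(proj("side",P)-[235,165]+.5)*8;cv2.circle(z,tuple(q.astype(int)),4,c,-1)
dot(o["tool_pos"],(0,0,255))
for s in [(-.159,-.026),(-.117,-.026),(-.117,.026),(-.159,.026)]: dot(W([*s,.084]),(255,0,255))
for s in [(-.149,.097),(-.123,.097),(-.123,.111),(-.149,.111)]: dot(W([*s,.106]),(0,255,0))
cv2.imwrite("pics/v4.png",z)
E
```

```text
10.4333 [0.5043 0.038  0.0732] [-0.3033  0.2655  0.5417] -0.0001374713413413043
side button_pad [(0.6, [0.5071, 0.04, 0.0842])]
side tab_fin [(0.65, [0.419, 0.0948, 0.1093])]
```

View pics/v4.png

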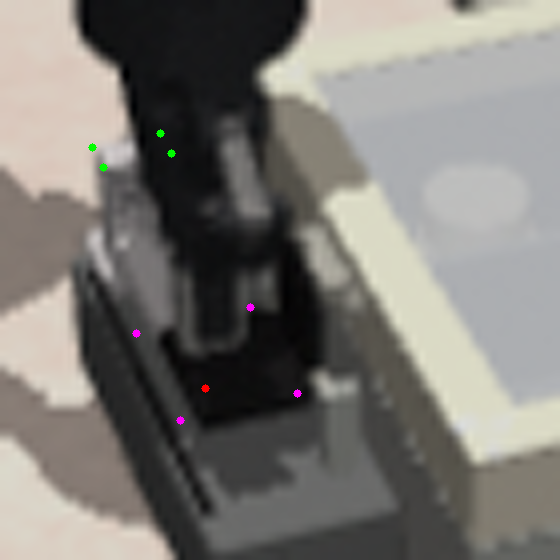

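The fingertips end at about (210,350) in the crop. That is above where the reported TCP projects (205,388), and there is no contact force. I go on down in small steps, watching the force.

Call:
arm_command --plan '[[[0.003,0,0,0,0,0,0],[0.003,0,0,0,0,0,0]]]'

```text
t: 10.75
tool_pos: [0.5052, 0.038, 0.0681]
tool_rot: [1.592, 0.908, -1.591]
contact_force: [-0.0, 0.9, -0.6]
opening: -0.0001
```

Call:
arm_command --plan '[[[0.003,0,0,0,0,0,0],[0.002,0,0,0,0,0,0]]]'

```text
t: 10.92
tool_pos: [0.5051, 0.0379, 0.0624]
tool_rot: [1.592, 0.908, -1.592]
contact_force: [-0.5, -0.6, 1.9]
opening: -0.0001
```

```bash
python3 - <<'E'
from h import *
o=ctrl.get_obs();print(o["t"],o["tool_pos"],o["contact_force"],o["opening"],R.from_euler("z",-BY).apply(o["tool_pos"]-BX))
b=shot("side");t=shot("top");marks("side",["button_pad"])
z=b[165:235,235:305,::-1].copy();z=cv2.resize(z,None,fx=7,fy=7,interpolation=cv2.INTER_CUBIC)
z=np.clip(255*(z/255.)**.5,0,255).astype(np.uint8)
cv2.imwrite("pics/v5.png",z)
E
```

```text
10.9167 [0.5051 0.0379 0.0624] [-0.5284 -0.5725  1.9255] -8.576985407551887e-05 [-0.1417  0.0002  0.0624]
side button_pad [(0.75, [0.5052, 0.0423, 0.0836])]
```

View pics/v5.png

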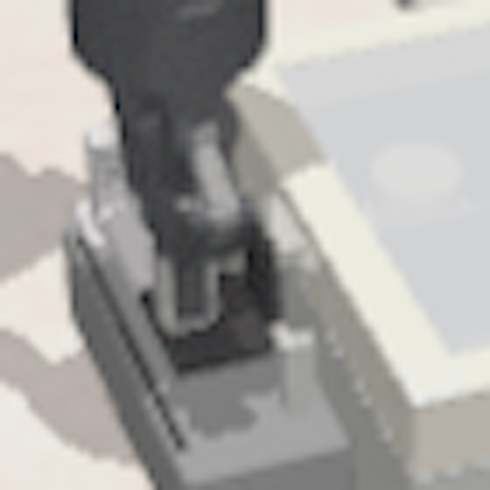

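Contact (1.9 N) comes at a reported z of 0.062, so the real fingertips sit about 21 mm above the reported TCP. I will allow for that from now on and carry on pressing.

Call:
arm_command --plan '[[[0.003,0,0,0,0,0,0],[0.003,0,0,0,0,0,0],[0.003,0,0,0,0,0,0]]]'

```text
t: 11.32
tool_pos: [0.5058, 0.0378, 0.0562]
tool_rot: [1.592, 0.908, -1.592]
contact_force: [-12.0, 0.1, 25.6]
opening: -0.0002
```

Pressed to its stop. I withdraw upward and away from the lid.

Call:
arm_command --plan '[[[-0.003,0,0,0,0,0,0],[-0.005,0,0.002,0,0,0,0],[-0.01,0,0.01,0,0,0,0],[-0.02,0,0.015,0,0,0,0],[-0.03,0,0.015,0,0,0,0],[-0.035,0,0.01,0,0,0,0.05],[-0.035,0,0.005,0,0,0,0.06],[-0.03,0,0,0,0,0,0.06],[-0.02,0,0,0,0,0,0.06],[-0.01,0,0,0,0,0,0.06],[0,0,0,0,0,0,0.06],[0,0,0,0,0,0,0.06],[0,0,0,0,0,0,0.06],[0,0,0,0,0,0,0.06],[0,0,0,0,0,0,0.06],[0,0,0,0,0,0,0.06]]]'

```text
t: 12.65
tool_pos: [0.4712, -0.0131, 0.2513]
tool_rot: [1.584, 0.918, -1.603]
contact_force: [-0.0, -0.7, -0.3]
opening: 0.0597
```

```bash
python3 - <<'E'
from h import *
o=ctrl.get_obs();print(o["t"],o["tool_pos"],o["contact_force"],o["opening"])
a=shot("top");b=shot("side");marks("top",["tall_bottle","short_bottle","pill_jar","tab_fin"]);marks("side",["tall_bottle","short_bottle","pill_jar","tab_fin"])
for y in(-.082,0,.082): print(W([0,y,0]))
z=np.hstack([cv2.resize(a[150:290,180:320,::-1],(400,400)),cv2.resize(b[120:260,230:370,::-1],(400,400))])
cv2.imwrite("pics/v6.png",z)
E
```

```text
12.65 [ 0.4712 -0.0131  0.2513] [-0.0079 -0.7334 -0.3468] 0.059731501175136696
top tall_bottle [(0.68, [0.5025, -0.3195, 0.0028]), (0.56, [0.5845, 0.1776, 0.0016])]
top short_bottle [(0.62, [0.6991, -0.2629, -0.0031]), (0.53, [0.6476, 0.1115, 0.0032])]
top pill_jar [(0.75, [0.5059, 0.1905, 0.0023])]
top tab_fin [(0.72, [0.5, 0.038, 0.0834]), (0.61, [0.4208, 0.0933, 0.1018])]
side tall_bottle [(0.83, [0.5877, 0.1823, 0.004]), (0.63, [0.5771, 0.1608, -0.0036])]
side short_bottle [(0.5, [0.6438, 0.1165, 0.0054]), (0.36, [0.501, 0.189, 0.0048])]
side pill_jar [(0.63, [0.5006, 0.1902, 0.0046])]
side tab_fin [(0.56, [0.418, 0.0967, 0.1072]), (0.48, [0.5044, 0.042, 0.0842])]
[0.6485 0.1173 0.    ]
[0.5781 0.1594 0.    ]
[0.5077 0.2015 0.    ]
```

View pics/v6.png

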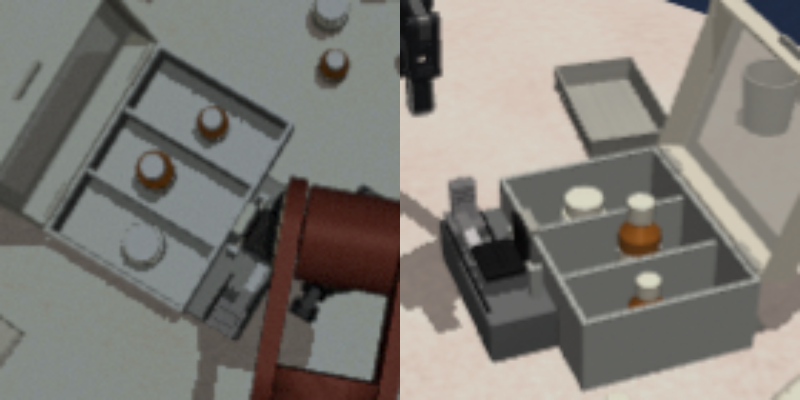

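The lid is fully open, the tab is aside, and the tall bottle stands in the middle compartment with its cap at crop (155,166) in the top view. I refine its position from the cap and check the fingertip offset.

```bash
cat >> h.py <<'E'
def ray(cam,u,v,z):
    c=calibration(cam);s=np.array([(u-c["cx"])/c["fx"],(v-c["cy"])/c["fy"]]);q=s.copy()
    for _ in range(8): q=s/(1+c["k1"]*(q@q))
    T=np.array(c["cam_to_world"]);d=T[:3,:3]@np.array([*q,1]);return T[:3,3]+d*(z-T[2,3])/d[2]
E
python3 - <<'E'
from h import *
print(ray("top",180+155*.35,150+164*.35,.11),ray("side",230+240*.35,120+199*.35,.11),ray("top",180+145*.35,150+242*.35,.07))
o=ctrl.get_obs();p=o["tool_pos"]
for d in(0,.02,.03): print(d,(proj("side",p+[0,0,d])-[230,120])/.35+[400,0])
B=np.array([.5865,.1800,.19]);plan(B,np.radians(59.1),14,.06)
E
```

```text
[0.5864 0.1717 0.11  ] [0.5851 0.1795 0.11  ] [0.5022 0.1858 0.07  ]
0 [410.1315 117.9375]
0.02 [408.2234  97.9034]
0.03 [407.2539  87.706 ]
row step 0.016678527892639596 deg 6.409006637740348
[[0.0045, 0.0001, -0.0161, -6.41, -0.03, 0.05, 0.06], [0.0045, 0.0018, -0.016, -6.41, -0.03, 0.05, 0.06], [0.0045, 0.0036, -0.0157, -6.41, -0.03, 0.05, 0.06], [0.0045, 0.0053, -0.0152, -6.41, -0.03, 0.05, 0.06], [0.0045, 0.007, -0.0145, -6.41, -0.03, 0.05, 0.06], [0.0045, 0.0086, -0.0136, -6.41, -0.03, 0.05, 0.06], [0.0045, 0.01, -0.0126, -6.41, -0.03, 0.05, 0.06], [0.0045, 0.0114, -0.0114, -6.41, -0.03, 0.05, 0.06], [0.0045, 0.0126, -0.01, -6.41, -0.03, 0.05, 0.06], [0.0045, 0.0136, -0.0086, -6.41, -0.03, 0.05, 0.06], [0.0045, 0.0145, -0.007, -6.41, -0.03, 0.05, 0.06], [0.0045, 0.0151, -0.0053, -6.41, -0.03, 0.05, 0.06], [0.0045, 0.0156, -0.0036, -6.41, -0.03, 0.05, 0.06], [0.0045, 0.016, -0.0019, -6.41, -0.03, 0.05, 0.06]]
```

Call:
arm_command --plan '[[[0.003,0,-0.015,-6.4,0,0,0.06],[0.003,0.002,-0.015,-6.4,0,0,0.06],[0.003,0.004,-0.015,-6.4,0,0,0.06],[0.003,0.005,-0.015,-6.4,0,0,0.06],[0.003,0.007,-0.014,-6.4,0,0,0.06],[0.003,0.009,-0.013,-6.4,0,0,0.06],[0.003,0.01,-0.012,-6.4,0,0,0.06],[0.003,0.011,-0.011,-6.4,0,0,0.06],[0.003,0.012,-0.01,-6.4,0,0,0.06],[0.003,0.013,-0.008,-6.4,0,0,0.06],[0.003,0.014,-0.007,-6.4,0,0,0.06],[0.003,0.014,-0.005,-6.4,0,0,0.06],[0.003,0.012,-0.003,-6,0,0,0.06],[0.003,0.008,-0.001,-3,0,0,0.06],[0,0,0,0,0,0,0.06],[0,0,0,0,0,0,0.06]]]'

```text
t: 14.48
tool_pos: [0.5788, 0.1745, 0.2106]
tool_rot: [0.419, 1.537, -0.419]
contact_force: [-0.3, 0.0, -0.3]
opening: 0.0602
```

```bash
python3 - <<'E'
from h import *
o=ctrl.get_obs();print(o["t"],o["tool_pos"],o["contact_force"])
plan([.586,.1785,.19],np.radians(59.1),3,.06)
E
```

```text
14.4833 [0.5788 0.1745 0.2106] [-0.3315  0.0327 -0.3365]
row step 0.007414840533862477 deg 0.16063877674164936
[[0.0069, 0.0024, 0.0014, 0.09, -0.13, 0.04, 0.06], [0.0069, 0.0024, 0.0014, 0.09, -0.13, 0.04, 0.06], [0.0069, 0.0024, 0.0014, 0.09, -0.13, 0.04, 0.06]]
```

Call:
arm_command --plan '[[[0.005,0.003,0.002,0,0,0,0.06],[0.015,0.002,0.001,0,0,0,0.06],[0.02,0.001,0.001,0,0,0,0.06],[0.02,0,0,0,0,0,0.06],[0.02,0,0,0,0,0,0.06],[0.015,0,0,0,0,0,0.06],[0.006,0,0,0,0,0,0.06],[0,0,0,0,0,0,0.06],[0,0,0,0,0,0,0.06]]]'

```text
t: 15.23
tool_pos: [0.5845, 0.1741, 0.1012]
tool_rot: [0.428, 1.534, -0.429]
contact_force: [0.0, 0.3, 0.3]
opening: 0.0597
```

```bash
python3 - <<'E'
from h import *
o=ctrl.get_obs();print(o["t"],o["tool_pos"],o["contact_force"])
plan([.586,.1785,.066],np.radians(59.1),3,.06)
b=shot("side");z=b[110:210,270:380,::-1].copy();z=cv2.resize(z,None,fx=6,fy=6,interpolation=cv2.INTER_CUBIC)
q=(proj("side",o["tool_pos"])-[270,110]+.5)*6;cv2.circle(z,tuple(q.astype(int)),3,(0,0,255),-1)
z=np.clip(255*(z/255.)**.6,0,255).astype(np.uint8)
cv2.imwrite("pics/v7.png",z)
E
```

```text
15.2333 [0.5845 0.1741 0.1012] [0.0113 0.2711 0.3111]
row step 0.011822254990219574 deg 0.18172600841626274
[[0.0117, 0.0015, -0.0003, -0.14, -0.11, 0.05, 0.06], [0.0117, 0.0015, -0.0003, -0.14, -0.11, 0.05, 0.06], [0.0117, 0.0015, -0.0003, -0.14, -0.11, 0.05, 0.06]]
```

View pics/v7.png

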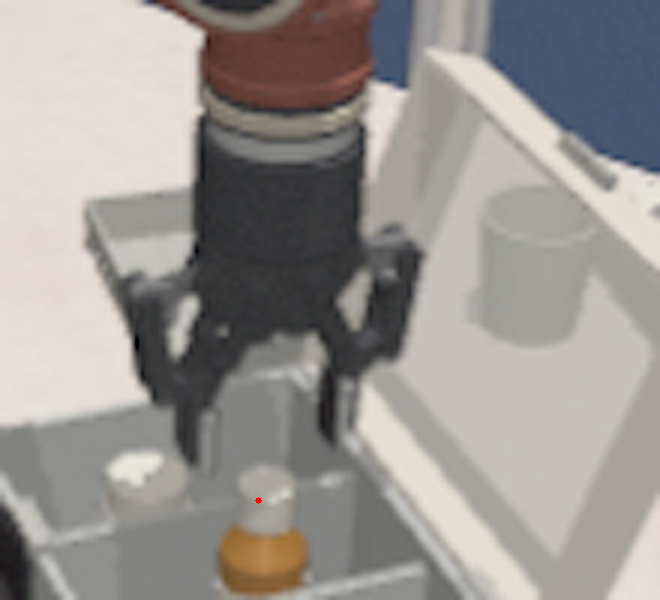

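Side crop: fingertips at (200,470) and (335,440) straddle the cap at (265,490) and sit about 22 mm above the reported TCP, confirming the offset. I descend to the cap and grip.

Call:
arm_command --plan '[[[0.008,0.002,0,0,0,0,0.06],[0.01,0.001,0,0,0,0,0.06],[0.008,0.001,0,0,0,0,0.06],[0.005,0,0,0,0,0,0.06],[0.002,0,0,0,0,0,0.06],[0,0,0,0,0,0,0.06]]]'

```text
t: 15.78
tool_pos: [0.5897, 0.1784, 0.0692]
tool_rot: [0.43, 1.527, -0.427]
contact_force: [0.3, -0.6, -0.7]
opening: 0.0598
```

Call:
arm_command --plan '[[[0.003,0,-0.003,0,0,0,0.06],[0,0,0,0,0,0,0.045],[0,0,0,0,0,0,0.035],[0,0,0,0,0,0,0.02],[0,0,0,0,0,0,0.015],[0,0,0,0,0,0,0.015],[0,0,0,0,0,0,0.015],[0,0,0,0,0,0,0.015]]]' --squeeze 35

```text
t: 16.45
tool_pos: [0.5868, 0.1801, 0.0661]
tool_rot: [0.43, 1.527, -0.427]
contact_force: [-0.3, -0.1, -1.7]
opening: 0.0269
```

Opening is 27 mm on the 28 mm cap, so the grip holds. I lift slowly.

Call:
arm_command --plan '[[[-0.004,0,0,0,0,0,0.015],[-0.008,0,0,0,0,0,0.015],[-0.012,0,0,0,0,0,0.015],[-0.015,0,0,0,0,0,0.015],[-0.015,0,0,0,0,0,0.015],[-0.015,0,0,0,0,0,0.015],[-0.015,0,0,0,0,0,0.015],[-0.015,0,0,0,0,0,0.015],[-0.015,0,0,0,0,0,0.015],[-0.012,0,0,0,0,0,0.015],[-0.008,0,0,0,0,0,0.015],[-0.004,0,0,0,0,0,0.015],[0,0,0,0,0,0,0.015],[0,0,0,0,0,0,0.015]]]'

```text
t: 17.62
tool_pos: [0.5865, 0.1798, 0.221]
tool_rot: [0.432, 1.523, -0.425]
contact_force: [0.5, -0.2, -2.5]
opening: 0.0268
```

```bash
python3 - <<'E'
from h import *
o=ctrl.get_obs();print(o["t"],o["tool_pos"],o["contact_force"],o["opening"])
b=shot("side");marks("side",["tall_bottle","tray_free","tray_jar"]);shot("top");marks("top",["tray_free","tray_jar"])
plan([.501,-.316,.215],np.radians(59.1-65),19,.015)
E
```

```text
17.6167 [0.5865 0.1798 0.221 ] [ 0.5383 -0.2117 -2.5421] 0.02678600417610484
side tall_bottle [(0.62, [0.5881, 0.1796, 0.1588]), (0.33, [0.7748, -0.0262, -0.0019]), (0.19, [0.4991, 0.1918, 0.0035])]
side tray_free [(0.7, [0.4988, -0.3103, 0.0046]), (0.43, [0.5896, 0.1785, 0.1575])]
side tray_jar [(0.61, [0.5074, -0.1933, 0.0067])]
top tray_free [(0.61, [0.5033, -0.3163, 0.0009]), (0.58, [0.7246, -0.1231, -0.0041])]
top tray_jar [(0.72, [0.3619, 0.4296, -0.0063]), (0.55, [0.5124, -0.1967, 0.005])]
row step 0.02647515680649251 deg 3.3985088577723053
[[0.0002, -0.0246, 0.0097, 3.4, -0.0, -0.02, 0.015], [0.0002, -0.024, 0.0112, 3.4, -0.0, -0.02, 0.015], [0.0002, -0.0233, 0.0126, 3.4, -0.0, -0.02, 0.015], [0.0002, -0.0225, 0.0139, 3.4, -0.0, -0.02, 0.015], [0.0002, -0.0216, 0.0153, 3.4, -0.0, -0.02, 0.015], [0.0002, -0.0207, 0.0165, 3.4, -0.0, -0.02, 0.015], [0.0002, -0.0197, 0.0177, 3.4, -0.0, -0.02, 0.015], [0.0002, -0.0186, 0.0188, 3.4, -0.0, -0.02, 0.015], [0.0002, -0.0174, 0.0199, 3.4, -0.0, -0.02, 0.015], [0.0002, -0.0162, 0.0209, 3.4, -0.0, -0.02, 0.015], [0.0002, -0.015, 0.0218, 3.4, -0.0, -0.02, 0.015], [0.0002, -0.0136, 0.0227, 3.4, -0.0, -0.02, 0.015], [0.0002, -0.0123, 0.0235, 3.4, -0.0, -0.02, 0.015], [0.0002, -0.0109, 0.0241, 3.4, -0.0, -0.02, 0.015], [0.0003, -0.0094, 0.0247, 3.4, -0.0, -0.02, 0.015], [0.0003, -0.0079, 0.0253, 3.4, -0.0, -0.02, 0.015], [0.0003, -0.0064, 0.0257, 3.4, -0.0, -0.02, 0.015], [0.0003, -0.0049, 0.026, 3.4, -0.0, -0.02, 0.015], [0.0003, -0.0033, 0.0263, 3.4, -0.0, -0.02, 0.015]]
```

The bottle is held, its underside at about 0.16 m, and the weight reads about 2.5 N. I carry it to the tray with the orientation unchanged.

Call:
arm_command --plan '[[[0,-0.008,0.003,0,0,0,0.015],[0,-0.015,0.006,0,0,0,0.015],[0,-0.02,0.008,0,0,0,0.015],[0,-0.025,0.01,0,0,0,0.015],[0,-0.027,0.01,0,0,0,0.015],[0,-0.027,0.01,0,0,0,0.015],[0,-0.027,0.01,0,0,0,0.015],[0,-0.027,0.01,0,0,0,0.015],[0,-0.027,0.01,0,0,0,0.015],[0,-0.027,0.01,0,0,0,0.015],[0,-0.027,0.01,0,0,0,0.015],[0,-0.027,0.01,0,0,0,0.015],[0,-0.027,0.01,0,0,0,0.015],[0,-0.025,0.01,0,0,0,0.015],[0,-0.022,0.009,0,0,0,0.015],[0,-0.018,0.007,0,0,0,0.015],[0,-0.013,0.005,0,0,0,0.015],[0,-0.008,0.003,0,0,0,0.015],[0,-0.004,0.002,0,0,0,0.015],[0,0,0,0,0,0,0.015]]]'

```text
t: 19.63
tool_pos: [0.4962, -0.2697, 0.2143]
tool_rot: [0.428, 1.531, -0.431]
contact_force: [0.3, 0.8, -1.5]
opening: 0.027
```

```bash
python3 - <<'E'
from h import *
o=ctrl.get_obs();print(o["t"],o["tool_pos"],o["contact_force"],o["opening"])
plan([.501,-.314,.20],np.radians(59.1),6,.015)
E
```

```text
19.6333 [ 0.4962 -0.2697  0.2143] [ 0.2928  0.8444 -1.4895] 0.026994158151631097
row step 0.00780225540966409 deg 0.08614628147412752
[[0.0024, -0.0059, 0.0045, -0.08, -0.02, 0.02, 0.015], [0.0024, -0.0059, 0.0045, -0.08, -0.02, 0.02, 0.015], [0.0024, -0.0059, 0.0045, -0.08, -0.02, 0.02, 0.015], [0.0024, -0.0059, 0.0045, -0.08, -0.02, 0.02, 0.015], [0.0024, -0.0059, 0.0045, -0.08, -0.02, 0.02, 0.015], [0.0024, -0.0059, 0.0045, -0.08, -0.02, 0.02, 0.015]]
```

Call:
arm_command --plan '[[[0,-0.007,0.005,0,0,0,0.015],[0,-0.007,0.005,0,0,0,0.015],[0,-0.007,0.006,0,0,0,0.015],[0.005,-0.007,0.005,0,0,0,0.015],[0.01,-0.005,0.003,0,0,0,0.015],[0.015,-0.001,0.001,0,0,0,0.015],[0.015,0,0,0,0,0,0.015],[0.015,0,0,0,0,0,0.015],[0.015,0,0,0,0,0,0.015],[0.012,0,0,0,0,0,0.015],[0.008,0,0,0,0,0,0.015],[0.004,0,0,0,0,0,0.015],[0,0,0,0,0,0,0.015],[0,0,0,0,0,0,0.015]]]'

```text
t: 20.8
tool_pos: [0.5007, -0.3153, 0.1045]
tool_rot: [0.426, 1.534, -0.426]
contact_force: [-0.2, 0.4, -2.0]
opening: 0.0269
```

```bash
python3 - <<'E'
from h import *
o=ctrl.get_obs();print(o["t"],o["tool_pos"],o["contact_force"],o["opening"])
plan([.501,-.314,.064],np.radians(59.1),6,.015)
b=shot("side");marks("side",["tall_bottle"])
a=shot("top")
z=np.hstack([cv2.resize(b[200:340,100:260,::-1],(457,400)),cv2.resize(a[190:290,310:410,::-1],(343,343)).copy() if 0 else cv2.resize(a[190:290,310:396,::-1],(343,400))])
cv2.imwrite("pics/v8.png",z)
E
```

```text
20.8 [ 0.5007 -0.3153  0.1045] [-0.2169  0.4192 -1.9631] 0.026869936318017918
row step 0.006760931518389798 deg 0.06753998525755217
[[0.0068, 0.0002, -0.0, -0.04, -0.05, 0.01, 0.015], [0.0068, 0.0002, -0.0, -0.04, -0.05, 0.01, 0.015], [0.0068, 0.0002, -0.0, -0.04, -0.05, 0.01, 0.015], [0.0068, 0.0002, -0.0, -0.04, -0.05, 0.01, 0.015], [0.0068, 0.0002, -0.0001, -0.04, -0.05, 0.01, 0.015], [0.0068, 0.0002, -0.0001, -0.04, -0.05, 0.01, 0.015]]
side tall_bottle [(0.66, [0.5007, -0.3153, 0.0409]), (0.59, [0.5787, 0.1592, -0.0027]), (0.43, [0.7791, -0.0232, -0.0028])]
```

View pics/v8.png

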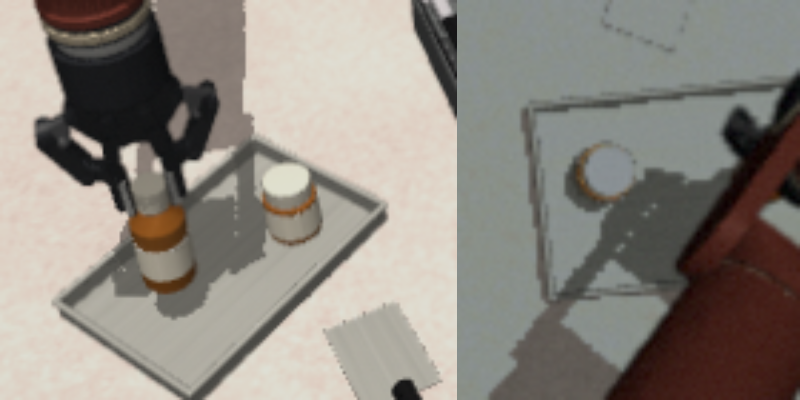

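The bottle (165,285 in the crop) hangs upright over the free half of the tray, about 40 mm up and well clear of the jar (290,205). I lower it slowly.

Call:
arm_command --plan '[[[0.006,0,0,0,0,0,0.015],[0.008,0,0,0,0,0,0.015],[0.007,0,0,0,0,0,0.015],[0.005,0,0,0,0,0,0.015],[0.003,0,0,0,0,0,0.015],[0.001,0,0,0,0,0,0.015],[0,0,0,0,0,0,0.015]]]'

```text
t: 21.53
tool_pos: [0.5024, -0.3165, 0.075]
tool_rot: [0.424, 1.528, -0.427]
contact_force: [0.2, 1.3, -1.8]
opening: 0.0265
```

Call:
arm_command --plan '[[[0.002,0,0,0,0,0,0.015],[0.002,0,0,0,0,0,0.015],[0.002,0,0,0,0,0,0.015],[0.0015,0,0,0,0,0,0.015],[0.001,0,0,0,0,0,0.015]]]'

```text
t: 21.95
tool_pos: [0.5028, -0.3169, 0.0663]
tool_rot: [0.423, 1.527, -0.428]
contact_force: [0.0, 0.4, -1.6]
opening: 0.0267
```

Call:
arm_command --plan '[[[0.001,0,0,0,0,0,0.015],[0.001,0,0,0,0,0,0.015],[0.001,0,0,0,0,0,0.015]]]'

```text
t: 22.2
tool_pos: [0.5034, -0.3174, 0.064]
tool_rot: [0.423, 1.526, -0.428]
contact_force: [-1.0, 0.9, 4.3]
opening: 0.0268
```

Touchdown (force +4.3 N). I release and rise.

Call:
arm_command --plan '[[[0,0,0,0,0,0,0.03],[0,0,0,0,0,0,0.04],[0,0,0,0,0,0,0.05],[0,0,0,0,0,0,0.06],[0,0,0,0,0,0,0.06],[0,0,0,0,0,0,0.06],[-0.01,0,0,0,0,0,0.06],[-0.02,0,0,0,0,0,0.06],[-0.03,0,0,0,0,0,0.06],[-0.03,0,0,0,0,0,0.06],[-0.03,0,0,0,0,0,0.06],[-0.015,0,0,0,0,0,0.06],[0,0,0,0,0,0,0.06],[0,0,0,0,0,0,0.06]]]'

```text
t: 23.37
tool_pos: [0.503, -0.3166, 0.2096]
tool_rot: [0.422, 1.524, -0.429]
contact_force: [-0.5, 0.5, -0.6]
opening: 0.0602
```

```bash
python3 - <<'E'
from h import *
o=ctrl.get_obs();print(o["t"],o["tool_pos"],o["contact_force"],o["opening"])
b=shot("side","side9");marks("side",["tall_bottle","short_bottle","pill_jar","tab_fin","tray_jar"])
E
```

```text
23.3667 [ 0.503  -0.3166  0.2096] [-0.4619  0.4694 -0.5579] 0.06015587270662125
side tall_bottle [(0.62, [0.5047, -0.3194, 0.0007])]
side short_bottle [(0.64, [0.643, 0.1175, 0.0052]), (0.57, [0.7084, -0.026, 0.0025])]
side pill_jar [(0.69, [0.5002, 0.1911, 0.002]), (0.15, [0.4197, 0.0965, 0.1068])]
side tab_fin [(0.8, [0.4197, 0.0984, 0.1057]), (0.33, [0.5077, -0.1929, 0.0026]), (0.26, [0.4977, -0.3106, 0.0037])]
side tray_jar [(0.6, [0.5089, -0.1937, 0.0014])]
```

View pics/side9.png

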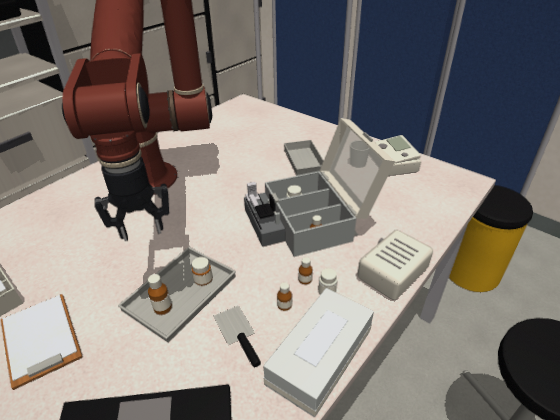

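The bottle stands upright on the tray at (158,295) and the gripper is clear of it. The lid is open at (355,165), the tab is still aside, the other two medicines stand in the box, and the bystanders are untouched.

```bash
python3 -c "
from station import *
print(finish_job())"
```

```text
the job is handed in; nothing more can be done
None
```

I slid the lock tab to its stop, pressed the latch button so the lid sprang open, then lifted out the tall bottle and stood it on the free half of the steel tray. The job was handed in after about 23.5 s on the robot's clock; `finish_job` reports no verdict.

**Last checks:**
- **Tall bottle:** it stands upright at about (0.505, -0.319) with its underside at tray-floor height. The gripper is open and about 0.1 m above it.
- **Box:** the lid is open and the tab still reads fully aside. The short bottle and pill jar stand in their compartments.
- **Bystanders:** the tray jar reads where it was at the start, and the other desk items look unmoved in the last picture.

**What disagreed:** the real fingertips sit about 21 mm above the reported tool position. I first saw this when the button gave no contact at the expected height, and the camera pictures confirmed it. I allowed for it in the bottle grasp and the placing.

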